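Run a ware board out over the glaze tub and hold it

ROBOT

A 6-joint arm with a two-finger parallel gripper is mounted at the origin on a cart in front of the work surface, level with it; the furniture and walls round the work are solid. World frame = base frame: x ahead of the robot, y to its left, z up, the work surface at z = 0. Lengths are in m, angles in rad, forces in N, time in s.
With the tool pointing down it reaches from about 0.275 to 0.775 m from the base axis. Payload 14.6 kg.
Tool frame: the origin (TCP) lies at the very end of the fingers, on their centre line; the grasp point (between the pads) lies grip_depth behind it (grip_depth is the distance from the TCP to the grasp point, in m); z points along the fingers, y is the line along which they close (so a half turn about z gives the same grasp; the last joint's range is limited). The gripper opens to 85 mm and grips with 20 to 120 N. Pads are 22 mm wide; open, the fingers measure 114 mm over their backs; the gripper's body (76 mm by 85 mm) begins 54 mm behind the grasp point. The pads swing forward as they close: fully open they stand 13 mm farther back than shut.
Start: joints at [-1.396, 0.263, -0.048, 1.259, 0, 1.415], TCP at [0.17, -0.497, 0.231] pointing down, gripper open.
Joint ranges: [-2.65, 2.65], [-0.89, 1.7], [-1.18, 1.37], [-2.13, 2.11], [-1.35, 1.29], [-3.14, 3.14]. Speed limits (rad/s): [1.89, 1.89, 2.57, 2.79, 3.14, 3.14].

INTERFACE

Orientations are given as a rotation vector (axis times angle).
In Python, from rig import observe, camera, close_job, grip_depth gives the robot as it stands.
- The arm moves only by the tool arm_command, never from a script. Its argument "moves" is a list of rows, each a list of 7 numbers: the opening, from 0 (shut) to 1 (fully open), then the shift along the tool's x, y, z as a fraction of full scale, then the turn, a rotation vector about the tool's x, y, z as a fraction of full scale. A call has 1 to 20 rows; each row shifts and turns the commanded pose from where the row before left it, along the tool's axes as they then stand; what a row does not reach is not made up. Full scale, the value 1, is 0.1 m for a shift and 90 degrees for a turn. A row lasts 1/10 s, in which the tool goes at most 50 mm and 8.59 degrees, less where a joint would pass 70% of its speed; a pose out of reach is approached as far as the arm can. A call with a number of a shift or a turn outside -1 to 1 is refused whole. A call with a gripper value outside its range is refused whole. The fingers move at their own pace and stop on an object; the grip force is fixed at half the most. Time passes only in rows, so rows that do not move let the fingers close. It gives the time, the measured TCP pose, the force, the opening and the grip force at its end, in the units of the state.
- observe(): the state, without advancing time (a new reading comes with each control period).
- camera(name): name is "scene" or "top"; returns a dict with "color" (384x512x3 uint8, red, green, blue), "range_z" (384x512 float32, m along the optical axis (not along the pixel's ray), 0 where there is no reading), "fx", "fy", "cx", "cy" (pixels), "extrinsics" (4x4, takes a point from camera to world coordinates). Camera axes: x right, y down, z forward; pixel columns grow to the right and rows downward; lengths in m; the calibration is good to about 2 mm. A picture is of the moment at which its call begins.
- close_job(): hands the job in; it is judged then, once.
The state is a dict: "time_s": time; "joints": joint angles; "qvel": joint speeds; "joint_efforts": joint torques, N m; "position": TCP position; "ee_rot": TCP orientation; "force": force on the tool from outside, world axes, zero at the start; "wrist_torque": the same for the moment, N m; "grip_width": finger opening in m; "finger_force": force on a finger pad.
Only numpy, scipy, OpenCV 4.12 (cv2) and the standard library are available. Lean on these libraries where they do the work, as an engineer would, in place of code of your own. Each camera call takes 0.05 s, during which the arm holds its last target. There are 200 camera calls.

TASK

Get the small bisque pot ready for glazing: stand it upright on the circle drawn near one end of the wooden ware board, let go of it, then slide the board straight out over the tub until the line drawn across the board is right above the edge of the plaster block. With the pot that far out the board would tip, so keep hold of the board with the gripper and finish while still holding it flat on the block; do not let it tip or touch the tub, and leave the tub, the wooden stamp, the ring cutter and the loose stick where they are.

Things in the scene. Friction and masses are not known exactly. Their poses are not given: they have to be found in the camera images.
- pot: small pale bisque pinch pot, an open bowl shape 61 x 62 mm at the rim, 36 mm tall, 70 g or so, wall about 5 mm, standing mouth up by itself on the table; the other pot, on the turntable, is a bystander. Origin at the centre of its underside, z up through the mouth
- ware_board: loose wooden board 60 mm wide (x), 260 mm long (y), 18 mm thick (z), about 0.2 kg, lying flat along the block's y, balanced on it. Origin at the centre of its underside; +y points to the end with the drawn circle; the other end (y = -130 mm) sticks out 80 to 110 mm behind the block at the start (30 to 60 mm on the tub side)
- board_circle (a point): centre of the 52 mm circle drawn on the board's top face, 35 mm from its +y end (board y = +95 mm)
- board_mark (a point): middle of the line drawn across the board's top face (and down its sides), 165 mm from its +y end (board y = -35 mm)
- block: white plaster block, fixed, 100 mm (x) by 120 mm (y) by 100 mm tall, vertical sides; origin at the centre of its underside. Its +y face looks at the tub; the board slides along +y
- block_edge (a point): middle of the block's upper edge on the tub side (block x = 0, y = +60 mm, z = 100 mm); the line on the board must come above this edge
- tub: round green plastic tub, 122 mm across, 80 mm tall, on the table about 190 mm from the block's centre along the block's +y; its rim is 20 mm below the board's underside. Origin at the centre of its underside; leave in place
- stamp: bystander: turned wooden stamp 25 mm across, 62 mm tall, standing on the table; origin under its centre
- cutter: bystander: ring cutter 66 mm across, 26 mm tall, on the table; origin under its centre
- stick: bystander: flat wooden stick 22 x 235 x 8 mm lying along y near the table's front edge; origin under its centre
Mind the look-alikes: they are no part of the job. Leave any orange look-alike of the pot alone. Leave any purple look-alike of the tub alone.

How it is judged:
By the outcome, as a careful person would: the job done as asked, in the order asked, and still so for the second after the job is handed in, while the arm keeps its last pose, push and grip.
It also fails if it takes over 51 s, if anything falls off the work surface, if the arm or the gripper's body presses on something with over 40 N, if the wrist force passes 120 N, or if a joint passes its speed limit or range.

## Working session

There is one attempt and no reset: what is moved stays moved. The work goes in short steps, Python scripts to look and compute and a tool call to move; the robot and the scene stay as the last step left them, time stands still between calls to the robot, and variables do not carry over. Pictures are saved under pics/ and viewed, at most 10 in all, crops included, and the job is handed in when it is done.

Besides the shell and the picture viewer there is one more tool, called after "Request:" by a JSON object that holds its "method" and its "body", one argument or row to a line. arm_command: Moves the arm, as the interface text tells. Shift numbers are shares of 0.1 m and turn numbers shares of 90 degrees, none past 1 either way. Its arguments: {"type":"object","properties":{"moves":{"type":"array","items":{"type":"array","items":{"type":"number"}}}},"required":["moves"]}

```bash
mkdir -p pics; ls
cat > h.py <<'E'
import numpy as np, cv2
from rig import observe, camera, close_job, grip_depth
def snap(n,f):
    c=camera(n); np.savez('pics/%s.npz'%f,**{k:np.array(v) for k,v in c.items()})
    cv2.imwrite('pics/%s.png'%f,c['color'][:,:,::-1]); return c
def load(f): return dict(np.load('pics/%s.npz'%f))
def cloud(c):
    v,u=np.mgrid[:c['color'].shape[0],:c['color'].shape[1]]; z=c['range_z']
    p=np.stack([(u-c['cx'])/c['fx']*z,(v-c['cy'])/c['fy']*z,z],-1)
    E=c['extrinsics']; w=p@E[:3,:3].T+E[:3,3]; w[z==0]=np.nan; return w
E
python3 - <<'E'
from h import *
print(grip_depth, observe())
a=snap('scene','s0');b=snap('top','t0')
for c in (a,b): print(c['fx'],c['extrinsics'].round(3))
cv2.imwrite('pics/both0.png',cv2.resize(np.vstack([a['color'],b['color']])[:,:,::-1],(400,600)))
E
```

```text
pics
0.0187 {'time_s': 0.0, 'joints': array([-1.39631337e+00,  2.63556423e-01, -4.89220161e-02,  1.25938057e+00,
       -3.41285457e-06,  1.41550006e+00]), 'qvel': array([-0.00154708,  0.00038007,  0.00125643,  0.00069671,  0.00154154,
       -0.00090824]), 'joint_efforts': array([ 2.00013361e-03, -6.37624526e+01,  3.84560251e+01,  1.39320450e-02,
       -9.21354683e-06,  1.88980744e-05]), 'position': array([ 0.16996367, -0.49645448,  0.2308132 ]), 'ee_rot': array([-3.09793341e+00, -5.15497405e-01,  2.13669808e-05]), 'force': array([-0.17577602, -0.56784139, -0.3056753 ]), 'wrist_torque': array([-0.00196923, -0.02539054,  0.01862779]), 'finger_force': 0.0, 'grip_width': 0.0853808842964081}
411.2428206615178 [[-0.459 -0.46   0.76  -0.365]
 [-0.888  0.25  -0.385  0.385]
 [-0.013 -0.852 -0.523  0.704]
 [ 0.     0.     0.     1.   ]]
459.3498635853897 [[ 1.300e-02 -9.860e-01  1.640e-01  3.010e-01]
 [-1.000e+00 -1.300e-02  1.000e-03 -6.100e-02]
 [ 2.000e-03 -1.640e-01 -9.860e-01  1.572e+00]
 [ 0.000e+00  0.000e+00  0.000e+00  1.000e+00]]
```

View pics/s0.png

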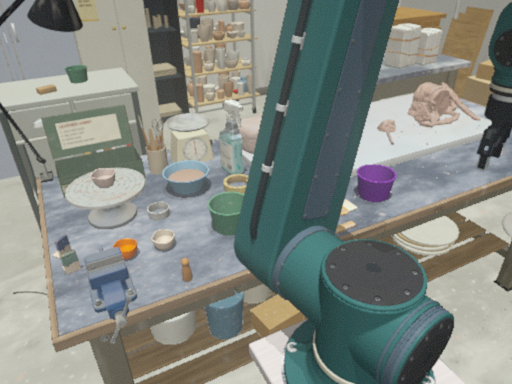

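View pics/t0.png

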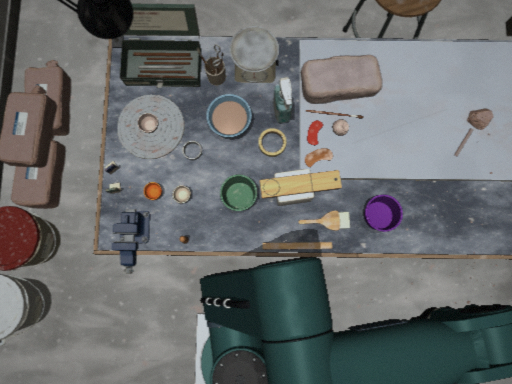

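The top view shows three pot-like things: the orange one (153,190), a pinkish one on the turntable (148,123) and a pale one on the table (183,194). The last fits the text: pale, on the table, by itself. The green tub is at (239,194), the purple look-alike at (382,212), and the board on the block at (300,184). I'll confirm these in an enlarged crop.

Run:
```python
from h import *
c=load('t0'); s=load('s0')
im=c['color'][155:255,140:350,::-1]
big=cv2.resize(im,None,fx=3.8,fy=3.8,interpolation=cv2.INTER_CUBIC)
sc=cv2.resize(s['color'][190:290,90:290,::-1],(440,220),interpolation=cv2.INTER_CUBIC)
out=np.zeros((600,798,3),np.uint8); out[:380]=big; out[380:600,:440]=sc
cv2.imwrite('pics/c0.png',out)
W=cloud(c)
def comp(u0,u1,v0,v1,z0,z1):
    w=W[v0:v1,u0:u1].reshape(-1,3); w=w[(w[:,2]>z0)&(w[:,2]<z1)]
    return len(w), w.min(0).round(4),w.max(0).round(4),np.median(w,0).round(4)
print('pot',comp(168,200,180,210,.015,.06))
print('tub',comp(215,262,170,216,.06,.1))
print('board',comp(258,348,160,205,.108,.13))
print('block',comp(258,348,160,205,.09,.108))
print('stamp',comp(175,195,230,248,.02,.1))
print('table',comp(200,220,205,225,-.05,.05))
# board rectangle, block rectangle
import cv2
for z0,z1,n in((.108,.13,'board'),(.09,.108,'block')):
    w=W[160:205,258:348].reshape(-1,3); w=w[(w[:,2]>z0)&(w[:,2]<z1)]
    print(n,cv2.minAreaRect(w[:,:2].astype(np.float32)))
w=W[180:210,168:200].reshape(-1,3); w=w[(w[:,2]>.025)&(w[:,2]<.06)]
print(cv2.minEnclosingCircle(w[:,:2].astype(np.float32)))
w=W[170:216,215:262].reshape(-1,3); w=w[(w[:,2]>.07)&(w[:,2]<.1)]
print(cv2.minEnclosingCircle(w[:,:2].astype(np.float32)))
```

```text
pot (117, array([0.5166, 0.1913, 0.0151]), array([0.5759, 0.2501, 0.0418]), array([0.5504, 0.229 , 0.0293]))
tub (284, array([ 0.4861, -0.0336,  0.0601]), array([0.6051, 0.0861, 0.0881]), array([0.5613, 0.0312, 0.0782]))
board (1489, array([ 0.5245, -0.3078,  0.1082]), array([ 0.618 , -0.0461,  0.1272]), array([ 0.5705, -0.1755,  0.1179]))
block (428, array([ 0.5126, -0.3056,  0.0902]), array([ 0.6236, -0.0462,  0.1079]), array([ 0.5399, -0.1572,  0.0992]))
stamp (46, array([0.383 , 0.1959, 0.0217]), array([0.4034, 0.2143, 0.0679]), array([0.3914, 0.2035, 0.0575]))
table (399, array([ 0.4465,  0.0931, -0.0121]), array([0.5136, 0.1612, 0.0133]), array([4.793e-01, 1.264e-01, 1.000e-04]))
board ((0.5712417960166931, -0.17708198726177216), (0.061311088502407074, 0.25987908244132996), 8.170547485351562)
block ((0.5720415115356445, -0.17498484253883362), (0.10027594119310379, 0.25413063168525696), 9.077582359313965)
((0.5455681085586548, 0.22050201892852783), 0.030574994161725044)
((0.5463144779205322, 0.024569176137447357), 0.06139129772782326)
```

View pics/c0.png

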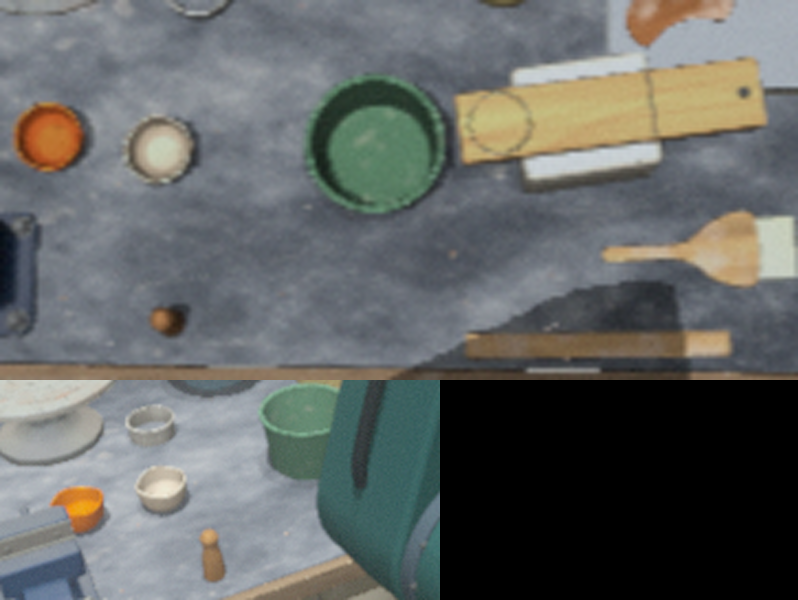

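The crop confirms the pale pot at crop (160,148). The drawn circle at crop (500,122) is on the tub side, the line is at crop (652,105), and the block lies under the board.

Run:
```python
from h import *
c=load('t0'); s=load('s0'); W=cloud(c); S=cloud(s)
# scene: pot
w=S[225:255,148:180].reshape(-1,3); 
for z0 in(.008,.02,.03):
    q=w[(w[:,2]>z0)&(w[:,2]<.06)]; print('pot scene',z0,len(q),cv2.minEnclosingCircle(q[:,:2].astype(np.float32)),np.nanpercentile(q[:,2],[50,95,100]).round(4))
w=W[180:210,168:200].reshape(-1,3)
for z0 in(.008,.02,.03):
    q=w[(w[:,2]>z0)&(w[:,2]<.06)]; print('pot top',z0,len(q),cv2.minEnclosingCircle(q[:,:2].astype(np.float32)),np.nanpercentile(q[:,2],[50,95,100]).round(4))
# pot mean floor inside
print('floor in pot',W[193:196,182:185].reshape(-1,3).mean(0))
# block: whitish, z~.1
hsv=cv2.cvtColor(c['color'],cv2.COLOR_RGB2HSV)
m=np.zeros(W.shape[:2],bool); m[155:210,258:348]=1
white=m&(hsv[...,1]<60)&(hsv[...,2]>150)&(W[...,2]>.085)&(W[...,2]<.112)
q=W[white]; r=cv2.minAreaRect(q[:,:2].astype(np.float32)); print('block',len(q),r,np.median(q[:,2]))
def px(u,v,z):
    d=c['extrinsics'][:3,:3]@[(u-c['cx'])/c['fx'],(v-c['cy'])/c['fy'],1]; o=c['extrinsics'][:3,3]
    return (o+d*(z-o[2])/d[2])[:2].round(4)
cr=lambda x,y:(140+(x+.5)/3.8-.5,155+(y+.5)/3.8-.5)
for n,x,y,z in(('circ',500,122,.118),('line top',648,70,.118),('line bot',656,140,.118),('blk TL',512,71,.1),('blk TR',645,55,.1),('blk BL',523,179,.0),('blk BR edge',661,145,.1),('bd BL',463,164,.118),('bd TL',456,95,.118),('bd TR',758,59,.118),('bd BR',767,126,.118),('potc',160,148,.036)): print(n,px(*cr(x,y),z))
w=W[(W[...,2]>.112)&(W[...,2]<.125)&m]; print('board z',np.median(w[:,2]))
```

```text
pot scene 0.008 361 ((0.5435610413551331, 0.22248658537864685), 0.032553043216466904) [0.0242 0.0362 0.0387]
pot scene 0.02 233 ((0.5435610413551331, 0.22248658537864685), 0.032553043216466904) [0.0299 0.0366 0.0387]
pot scene 0.03 116 ((0.5435128808021545, 0.22229264676570892), 0.03249307721853256) [0.0334 0.0375 0.0387]
pot top 0.008 205 ((0.544938325881958, 0.22295840084552765), 0.05304093658924103) [0.0168 0.0368 0.0418]
pot top 0.02 86 ((0.5455681085586548, 0.22050201892852783), 0.030574994161725044) [0.0315 0.0394 0.0418]
pot top 0.03 55 ((0.5455681085586548, 0.22050201892852783), 0.030574994161725044) [0.0335 0.0397 0.0418]
floor in pot [0.54881482 0.21964302 0.00807137]
block 372 ((0.5701730251312256, -0.15790167450904846), (0.098305344581604, 0.11744441092014313), 8.475859642028809) 0.09919592318393644
circ [ 0.5588 -0.0825]
line top [ 0.6054 -0.2079]
line bot [ 0.5451 -0.2145]
blk TL [ 0.6067 -0.0927]
blk TR [ 0.6223 -0.2072]
blk BL [ 0.5273 -0.1058]
blk BR edge [ 0.5439 -0.2206]
bd BL [ 0.5225 -0.0517]
bd TL [ 0.5816 -0.045 ]
bd TR [ 0.6162 -0.3016]
bd BR [ 0.5584 -0.3084]
potc [0.5458 0.219 ]
board z 0.11798744967862895
```

Request:
{"method": "arm_command", "body": {
  "moves": [
    [1, 0.3, -0.3, 0, 0, 0, -0.09],
    [1, 0.3, -0.3, 0, 0, 0, -0.09],
    [1, 0.3, -0.3, 0, 0, 0, -0.09],
    [1, 0.3, -0.3, 0, 0, 0, -0.09]
  ]
}}

```text
time_s: 0.5
position: [0.2107, -0.3323, 0.2309]
ee_rot: [-2.827, -1.368, -0.0]
force: [-0.4, -0.6, 0.7]
grip_width: 0.0855
finger_force: 0.0
```

Request:
{"method": "arm_command", "body": {
  "moves": [
    [1, 0, 0, 0, 0, 0, -0.086],
    [1, 0, 0, 0, 0, 0, -0.086],
    [1, 0, 0, 0, 0, 0, -0.086],
    [1, 0, 0, 0, 0, 0, -0.086],
    [1, 0, 0, 0, 0, 0, -0.086],
    [1, 0, 0, 0, 0, 0, -0.086],
    [1, 0.2, 0.16, 0, 0, 0, 0],
    [1, 0.3, 0.25, 0, 0, 0, 0],
    [1, 0.35, 0.28, 0, 0, 0, 0],
    [1, 0.35, 0.28, 0, 0, 0, 0],
    [1, 0.35, 0.28, 0, 0, 0, 0],
    [1, 0.35, 0.28, 0, 0, 0, 0],
    [1, 0.35, 0.28, 0, 0, 0, 0],
    [1, 0.35, 0.28, 0, 0, 0, 0],
    [1, 0.35, 0.28, 0, 0, 0, 0],
    [1, 0.35, 0.28, 0, 0, 0, 0],
    [1, 0.35, 0.28, 0, 0, 0, 0],
    [1, 0.35, 0.28, 0, 0, 0, 0],
    [1, 0.35, 0.28, 0, 0, 0, 0],
    [1, 0, 0, 0, 0, 0, 0]
  ]
}}

```text
time_s: 2.5
position: [0.4993, 0.1475, 0.2303]
ee_rot: [-2.062, -2.369, -0.0]
force: [-1.6, 0.0, 0.2]
grip_width: 0.0855
finger_force: 0.0
```

```bash
cat >> h.py <<'E'
from scipy.spatial.transform import Rotation as R
def go(t,yaw=None):
    o=observe(); r=R.from_rotvec(o['ee_rot']); d=np.array(t)-o['position']
    x=r.as_matrix()[:,0]; y=np.degrees(np.arctan2(x[1],x[0]))
    print('t',round(o['time_s'],2),'pos',o['position'].round(4),'yaw',y.round(2),'tilt',np.degrees(np.arccos(-r.as_matrix()[2,2])).round(2),'units',(r.inv().apply(d)*10).round(3),'w',round(o['grip_width'],4),'f',o['force'].round(1))
E
python3 -c "
from h import *
go([.5445,.2215,.006])"
```

```text
t 2.5 pos [0.4993 0.1475 0.2303] yaw 97.95 tilt 0.05 units [0.668 0.551 2.243] w 0.0855 f [-1.6  0.   0.2]
```

Request:
{"method": "arm_command", "body": {
  "moves": [
    [1, 0.33, 0.275, 0.2, 0, 0, 0],
    [1, 0.338, 0.276, 0.2, 0, 0, 0],
    [1, 0, 0, 0.35, 0, 0, 0],
    [1, 0, 0, 0.35, 0, 0, 0],
    [1, 0, 0, 0.35, 0, 0, 0],
    [1, 0, 0, 0.3, 0, 0, 0],
    [1, 0, 0, 0.25, 0, 0, 0],
    [1, 0, 0, 0.15, 0, 0, 0],
    [1, 0, 0, 0.093, 0, 0, 0],
    [1, 0, 0, 0, 0, 0, 0],
    [1, 0, 0, 0, 0, 0, 0]
  ]
}}

```text
time_s: 3.6
position: [0.5436, 0.2174, 0.0076]
ee_rot: [2.066, 2.366, 0.001]
force: [-0.6, -0.6, 0.1]
grip_width: 0.0857
finger_force: 0.0
```

```bash
python3 -c "
from h import *
go([.5445,.2215,.006])
a=snap('scene','s1')
cv2.imwrite('pics/c1.png',cv2.resize(a['color'][150:290,90:370,::-1],None,fx=2.8,fy=2.8,interpolation=cv2.INTER_CUBIC))"
```

```text
t 3.6 pos [0.5436 0.2174 0.0076] yaw 97.73 tilt 0.03 units [0.039 0.014 0.016] w 0.0857 f [-0.6 -0.6  0.1]
```

View pics/c1.png

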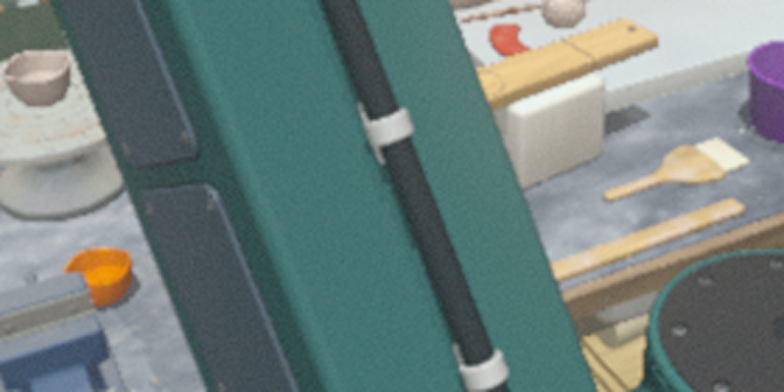

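The scene camera's view of the pot is blocked by the arm; the board's rear at crop (640,40) and its mark at (575,50) are visible. I'll close on the pot by feel.

Request:
{"method": "arm_command", "body": {
  "moves": [
    [1, 0.039, 0.014, 0.01, 0, 0, 0],
    [1, 0, 0, 0, 0, 0, 0],
    [0, 0, 0, 0, 0, 0, 0],
    [0, 0, 0, 0, 0, 0, 0],
    [0, 0, 0, 0, 0, 0, 0],
    [0, 0, 0, 0, 0, 0, 0],
    [0, 0, 0, 0, 0, 0, 0],
    [0, 0, 0, 0, 0, 0, 0],
    [0, 0, 0, 0, 0, 0, 0]
  ]
}}

```text
time_s: 4.55
position: [0.5444, 0.2217, 0.0068]
ee_rot: [2.066, 2.366, 0.001]
force: [-3.5, -1.0, 12.4]
grip_width: 0.0583
finger_force: 61.3
```

```bash
python3 -c "
from h import *
go([.5445,.2215,.006]); print(observe()['finger_force'])"
```

```text
t 4.55 pos [0.5444 0.2217 0.0068] yaw 97.74 tilt 0.06 units [-0.003  0.001  0.008] w 0.0583 f [-3.5 -1.  12.4]
61.26581916119903
```

Request:
{"method": "arm_command", "body": {
  "moves": [
    [0, 0, 0, -0.02, 0, 0, 0],
    [0, 0, 0, -0.08, 0, 0, 0],
    [0, 0, 0, -0.2, 0, 0, 0],
    [0, 0, 0, -0.3, 0, 0, 0],
    [0, 0, 0, -0.3, 0, 0, 0],
    [0, 0, 0, -0.3, 0, 0, 0],
    [0, 0, 0, -0.3, 0, 0, 0],
    [0, 0, 0, -0.2, 0, 0, 0],
    [0, 0, 0, -0.1, 0, 0, 0],
    [0, -0.1, 0, 0, 0, 0, 0],
    [0, -0.2, 0, 0, 0, 0, 0],
    [0, -0.3, 0, 0, 0, 0, 0],
    [0, -0.3, 0, 0, 0, 0, 0],
    [0, -0.2, 0, 0, 0, 0, 0],
    [0, -0.1, 0, 0, 0, 0, 0],
    [0, 0, 0, 0, 0, 0, 0]
  ]
}}

```text
time_s: 6.15
position: [0.5601, 0.1015, 0.1851]
ee_rot: [-2.068, -2.364, 0.001]
force: [-0.1, 0.6, -0.4]
grip_width: 0.0585
finger_force: 64.3
```

```bash
python3 -c "
from h import *
go([.558,-.0826,.1251]); print(observe()['finger_force'])
a=snap('scene','s2')
b=snap('top','t2')
A=cv2.resize(a['color'][60:260,150:400,::-1],None,fx=2,fy=2,interpolation=cv2.INTER_CUBIC)
B=cv2.resize(b['color'][100:250,130:330,::-1],(300,225),interpolation=cv2.INTER_CUBIC)
o=np.zeros((400,800,3),np.uint8);o[:,:500]=A;o[:225,500:]=B
cv2.imwrite('pics/c2.png',o)"
```

```text
t 6.15 pos [0.5601 0.1015 0.1851] yaw 97.64 tilt 0.08 units [-1.822 -0.265  0.601] w 0.0585 f [-0.1  0.6 -0.4]
64.25017124041915
```

View pics/c2.png

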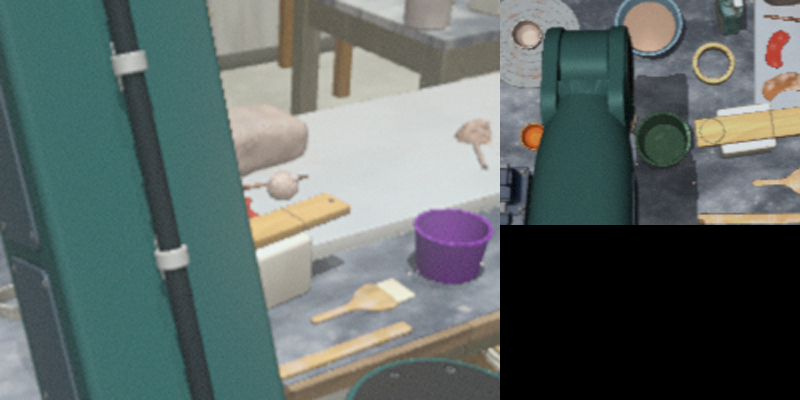

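The hand and pot are hidden behind the arm in both views, but the grip reads 58 mm and 64 N, so the pot is held. The tub at (663,138) and the circle at (712,130) in the inset are clear. Next I'll carry it to the circle.

Request:
{"method": "arm_command", "body": {
  "moves": [
    [0, -0.12, -0.02, 0, 0, 0, 0],
    [0, -0.25, -0.04, 0, 0, 0, 0],
    [0, -0.35, -0.05, 0, 0, 0, 0],
    [0, -0.35, -0.05, 0, 0, 0, 0],
    [0, -0.35, -0.05, 0, 0, 0, 0],
    [0, -0.25, -0.035, 0.05, 0, 0, 0],
    [0, -0.15, -0.02, 0.1, 0, 0, 0],
    [0, 0, 0, 0.15, 0, 0, 0],
    [0, 0, 0, 0.1, 0, 0, 0],
    [0, 0, 0, 0.06, 0, 0, 0],
    [0, 0, 0, 0, 0, 0, 0],
    [0, 0, 0, 0, 0, 0, 0],
    [0, 0, 0, 0, 0, 0, 0]
  ]
}}

```text
time_s: 7.55
position: [0.5589, -0.081, 0.1405]
ee_rot: [2.065, 2.366, 0.001]
force: [-0.1, -0.2, -1.0]
grip_width: 0.0582
finger_force: 64.2
```

```bash
python3 -c "
from h import *
go([.558,-.0826,.1251]); print(observe()['finger_force'])"
```

```text
t 7.55 pos [ 0.5589 -0.081   0.1405] yaw 97.77 tilt 0.05 units [-0.015 -0.011  0.154] w 0.0582 f [-0.1 -0.2 -1. ]
64.24609302543104
```

Request:
{"method": "arm_command", "body": {
  "moves": [
    [0, -0.015, -0.01, 0.04, 0, 0, 0],
    [0, 0, 0, 0.04, 0, 0, 0],
    [0, 0, 0, 0.03, 0, 0, 0],
    [0, 0, 0, 0.02, 0, 0, 0],
    [0, 0, 0, 0.01, 0, 0, 0],
    [0, 0, 0, 0.005, 0, 0, 0],
    [0, 0, 0, 0, 0, 0, 0],
    [0, 0, 0, 0, 0, 0, 0],
    [0, 0, 0, 0, 0, 0, 0]
  ]
}}

```text
time_s: 8.45
position: [0.5578, -0.0828, 0.1256]
ee_rot: [2.066, 2.366, 0.0]
force: [-0.1, 0.8, -0.7]
grip_width: 0.0581
finger_force: 64.2
```

```bash
python3 -c "
from h import *
go([.558,-.0826,.1251]); print(observe()['finger_force'])"
```

```text
t 8.45 pos [ 0.5578 -0.0828  0.1256] yaw 97.74 tilt 0.01 units [0.002 0.002 0.005] w 0.0581 f [-0.1  0.8 -0.7]
64.2483839392662
```

Request:
{"method": "arm_command", "body": {
  "moves": [
    [0, 0, 0, 0.005, 0, 0, 0],
    [0, 0, 0, 0, 0, 0, 0],
    [0, 0, 0, 0, 0, 0, 0]
  ]
}}

```text
time_s: 8.75
position: [0.5578, -0.0829, 0.1251]
ee_rot: [2.066, 2.366, 0.0]
force: [1.2, 0.1, 1.4]
grip_width: 0.058
finger_force: 64.4
```

Request:
{"method": "arm_command", "body": {
  "moves": [
    [0, 0, 0, 0.005, 0, 0, 0],
    [0, 0, 0, 0, 0, 0, 0],
    [0, 0, 0, 0, 0, 0, 0]
  ]
}}

```text
time_s: 9.05
position: [0.5579, -0.0829, 0.1249]
ee_rot: [2.066, 2.366, 0.0]
force: [-1.3, -0.1, 6.3]
grip_width: 0.0584
finger_force: 64.9
```

Request:
{"method": "arm_command", "body": {
  "moves": [
    [0, 0, 0, -0.003, 0, 0, 0],
    [0, 0, 0, 0, 0, 0, 0],
    [0.75, 0, 0, 0, 0, 0, 0],
    [0.85, 0, 0, 0, 0, 0, 0],
    [1, 0, 0, 0, 0, 0, 0],
    [1, 0, 0, 0, 0, 0, 0],
    [1, 0, 0, 0, 0, 0, 0],
    [1, 0, 0, -0.05, 0, 0, 0],
    [1, 0, 0, -0.15, 0, 0, 0],
    [1, 0, 0, -0.25, 0, 0, 0],
    [1, 0, 0, -0.3, 0, 0, 0],
    [1, 0, 0, -0.15, 0, 0, 0],
    [1, -0.2, 0, 0, 0, 0, 0],
    [1, -0.35, 0, 0, 0, 0, 0],
    [1, -0.35, 0, 0, 0, 0, 0],
    [1, -0.35, 0, 0, 0, 0, 0],
    [1, -0.35, 0, 0, 0, 0, 0],
    [1, -0.2, 0, 0, 0, 0, 0],
    [1, 0, 0, 0, 0, 0, 0],
    [1, 0, 0, 0, 0, 0, 0]
  ]
}}

```text
time_s: 11.05
position: [0.5819, -0.2611, 0.2148]
ee_rot: [-2.067, -2.365, -0.0]
force: [-0.3, 0.1, 0.1]
grip_width: 0.0856
finger_force: 0.0
```

Run:
```python
from h import *
go([.5865,-.285,.10])
a=snap('scene','s3'); b=snap('top','t3')
B=cv2.resize(b['color'][150:220,200:330,::-1],(780,420),interpolation=cv2.INTER_CUBIC)
A=cv2.resize(a['color'][160:250,180:420,::-1],(470,176),interpolation=cv2.INTER_CUBIC)
o=np.zeros((600,780,3),np.uint8);o[:420]=B;o[424:,:470]=A
cv2.imwrite('pics/c3.png',o)
W=cloud(b); w=W[165:200,245:285].reshape(-1,3)
for z0 in (.13,.14,.146): q=w[(w[:,2]>z0)&(w[:,2]<.17)]; print(len(q), cv2.minEnclosingCircle(q[:,:2].astype(np.float32)) if len(q) else 0, q[:,2].max())
```

```text
t 11.05 pos [ 0.5819 -0.2611  0.2148] yaw 97.7 tilt 0.02 units [-0.243  0.014  1.148] w 0.0856 f [-0.3  0.1  0.1]
164 ((0.5589821934700012, -0.08305031806230545), 0.03102773241698742) 0.16014396083161553
92 ((0.5589821934700012, -0.08305031806230545), 0.03102773241698742) 0.16014396083161553
68 ((0.5589821934700012, -0.08305031806230545), 0.03102773241698742) 0.16014396083161553
```

View pics/c3.png

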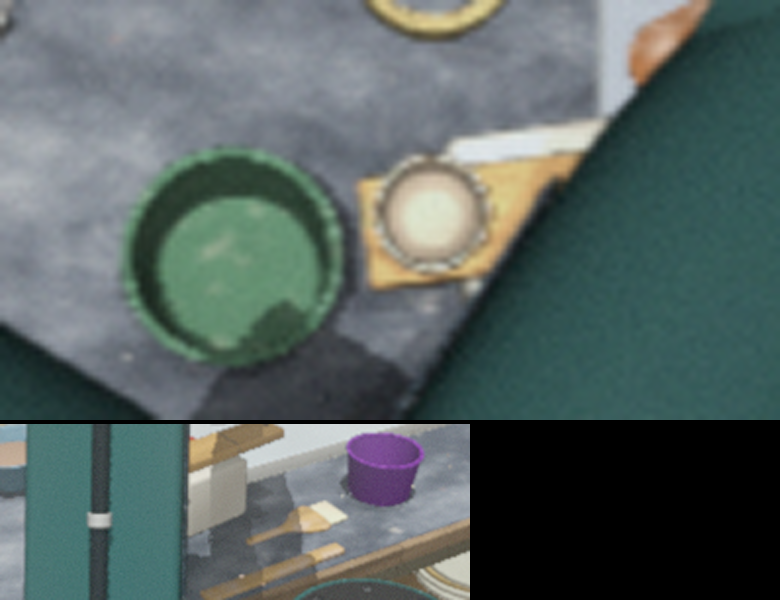

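The pot stands upright on the circle: rim centre at crop (434,212), which is (0.559,-0.083), against the circle at (0.558,-0.083). Next I'll refine the block edge and mark with subpixel profiles from t0 and t2.

```bash
cat >> h.py <<'E'
from scipy.ndimage import map_coordinates as mc
def prof(c,org,yaw,lat,s,z,ch=None):
    "profile along block/board y at lateral offset lat (board x), positions s, height z"
    y=np.array([-np.sin(yaw),np.cos(yaw)]); x=np.array([np.cos(yaw),np.sin(yaw)])
    P=np.c_[np.array(org)+np.outer(s,y)+lat*x, np.full(len(s),z)]
    E=c['extrinsics']; q=(P-E[:3,3])@E[:3,:3]
    u=q[:,0]/q[:,2]*c['fx']+c['cx']; v=q[:,1]/q[:,2]*c['fy']+c['cy']
    im=c['color'].astype(float); im=im.mean(2) if ch is None else im[...,ch]
    return mc(im,[v,u],order=1)
def edges(s,p,n=1):
    g=np.gradient(p,s); g=np.convolve(g,np.ones(9)/9,'same'); return s[g.argmax()],s[g.argmin()]
E
python3 - <<'E'
from h import *
yaw=np.radians(8.1)
for f in('t0','t2'):
    c=load(f); s=np.arange(-.085,.0851,.0005)
    for lat in(.038,.041,.044,-.038,-.041):
        p=prof(c,(.5705,-.158),yaw,lat,s,.1); print(f,'block',lat,*np.round(edges(s,p),4))
    s=np.arange(-.15,.1501,.0005)
    for lat in(-.02,-.01,.01,.02):
        p=prof(c,(.5705,-.177),yaw,lat,s,.118,1)-prof(c,(.5705,-.177),yaw,lat,s,.118,2)
        r=prof(c,(.5705,-.177),yaw,lat,s,.118,0); m=(s>-.06)&(s<-.01)
        k=np.clip(np.median(r[m])-r[m]-8,0,None); print(f,'board ends',*np.round(edges(s,p),4),'mark',((k*s[m]).sum()/k.sum()).round(4))
    # lateral: swap roles
    t=np.arange(-.05,.0501,.0005)
    for a in(-.11,-.09,-.06,.05):
        o=np.array((.5705,-.177))+a*np.array([-np.sin(yaw),np.cos(yaw)])
        p=prof(c,o,yaw-np.pi/2,0,t,.118,0)-prof(c,o,yaw-np.pi/2,0,t,.118,2); print(f,'lat',a,*np.round(edges(t,p),4))
E
```

```text
t0 block 0.038 -0.0545 0.0605
t0 block 0.041 -0.055 0.0605
t0 block 0.044 -0.0535 0.0595
t0 block -0.038 -0.057 0.06
t0 block -0.041 -0.0565 0.06
t0 board ends -0.129 0.1305 mark -0.0334
t0 board ends -0.1285 0.131 mark -0.0346
t0 board ends -0.128 0.131 mark -0.0343
t0 board ends -0.129 0.1305 mark -0.0346
t0 lat -0.11 -0.03 0.0295
t0 lat -0.09 -0.03 0.0305
t0 lat -0.06 -0.03 0.0295
t0 lat 0.05 -0.03 0.03
t2 block 0.038 -0.0545 0.061
t2 block 0.041 -0.0535 0.0605
t2 block 0.044 -0.0535 0.0595
t2 block -0.038 -0.057 0.06
t2 block -0.041 -0.0565 0.06
t2 board ends -0.129 0.1315 mark -0.0334
t2 board ends -0.1285 0.1305 mark -0.0348
t2 board ends -0.1275 0.1315 mark -0.0343
t2 board ends -0.1275 0.131 mark -0.0346
t2 lat -0.11 -0.03 0.0295
t2 lat -0.09 -0.029 0.0305
t2 lat -0.06 -0.03 0.0295
t2 lat 0.05 -0.03 0.03
```

```bash
python3 -c "
from h import *
go([.5788,-.2354,.1015])"
```

```text
t 11.15 pos [ 0.582  -0.2603  0.2151] yaw 97.77 tilt 0.01 units [0.251 0.002 1.136] w 0.0856 f [-0.4  0.6  0. ]
```

Request:
{"method": "arm_command", "body": {
  "moves": [
    [1, 0.1, 0, 0.1, 0, 0, -0.004],
    [1, 0.15, 0, 0.2, 0, 0, 0],
    [1, 0, 0, 0.25, 0, 0, 0],
    [1, 0, 0, 0.25, 0, 0, 0],
    [1, 0, 0, 0.2, 0, 0, 0],
    [1, 0, 0, 0.1, 0, 0, 0],
    [1, 0, 0, 0.03, 0, 0, 0],
    [1, 0, 0, 0, 0, 0, 0],
    [1, 0, 0, 0, 0, 0, 0]
  ]
}}

```text
time_s: 12.05
position: [0.579, -0.2365, 0.1028]
ee_rot: [2.058, 2.372, 0.0]
force: [0.8, 1.1, -0.1]
grip_width: 0.0855
finger_force: 0.0
```

```bash
python3 -c "
from h import *
go([.5788,-.2354,.1015])"
```

```text
t 12.05 pos [ 0.579  -0.2365  0.1028] yaw 98.11 tilt 0.08 units [ 0.011 -0.001  0.013] w 0.0855 f [ 0.8  1.1 -0.1]
```

Request:
{"method": "arm_command", "body": {
  "moves": [
    [0.85, 0, 0, 0.01, 0, 0, 0],
    [0.8, 0, 0, 0, 0, 0, 0],
    [0.76, 0, 0, 0, 0, 0, 0],
    [0.74, 0, 0, 0, 0, 0, 0],
    [0.72, 0, 0, 0, 0, 0, 0],
    [0.7, 0, 0, 0, 0, 0, 0],
    [0.68, 0, 0, 0, 0, 0, 0],
    [0.6, 0, 0, 0, 0, 0, 0],
    [0, 0, 0, 0, 0, 0, 0],
    [0, 0, 0, 0, 0, 0, 0],
    [0, 0, 0, 0, 0, 0, 0]
  ]
}}

```text
time_s: 13.15
position: [0.5786, -0.2365, 0.1013]
ee_rot: [2.059, 2.372, 0.0]
force: [-1.6, 1.2, 7.1]
grip_width: 0.0585
finger_force: 63.4
```

```bash
python3 -c "
from h import *
go([.5788,-.2354,.1015]); print(observe()['finger_force'],observe()['wrist_torque'])"
```

```text
t 13.15 pos [ 0.5786 -0.2365  0.1013] yaw 98.1 tilt 0.04 units [ 0.01   0.003 -0.002] w 0.0585 f [-1.6  1.2  7.1]
63.37213754653931 [ 0.24689668  0.40492169 -0.00434025]
```

Request:
{"method": "arm_command", "body": {
  "moves": [
    [0, 0.02, 0, 0, 0, 0, 0],
    [0, 0.04, 0, 0, 0, 0, 0],
    [0, 0.06, 0, 0, 0, 0, 0],
    [0, 0.08, 0, 0, 0, 0, 0],
    [0, 0.08, 0, 0, 0, 0, 0],
    [0, 0.08, 0, 0, 0, 0, 0],
    [0, 0.06, 0, 0, 0, 0, 0],
    [0, 0.04, 0, 0, 0, 0, 0],
    [0, 0.03, 0, 0, 0, 0, 0],
    [0, 0.01, 0, 0, 0, 0, 0],
    [0, 0, 0, 0, 0, 0, 0],
    [0, 0, 0, 0, 0, 0, 0]
  ]
}}

```text
time_s: 14.35
position: [0.572, -0.1873, 0.1014]
ee_rot: [2.058, 2.371, -0.0]
force: [0.7, -3.2, 6.8]
grip_width: 0.0586
finger_force: 63.7
```

```bash
python3 -c "
from h import *
p=np.array([.5786,-.2365,.1013]); y=np.radians(8.1)
go(p+.1136*np.array([-np.sin(y),np.cos(y),0])); print(observe()['wrist_torque'])"
```

```text
t 14.35 pos [ 0.572  -0.1873  0.1014] yaw 98.09 tilt 0.09 units [ 0.64  -0.004 -0.   ] w 0.0586 f [ 0.7 -3.2  6.8]
[-0.55582738  0.07235622  0.0620259 ]
```

Smooth, with a steady press of about 7 N. I'll continue to about 110 mm and then measure.

Request:
{"method": "arm_command", "body": {
  "moves": [
    [0, 0.02, 0, 0, 0, 0, 0],
    [0, 0.04, 0, 0, 0, 0, 0],
    [0, 0.06, 0, 0, 0, 0, 0],
    [0, 0.08, 0, 0, 0, 0, 0],
    [0, 0.1, 0, 0, 0, 0, 0],
    [0, 0.1, 0, 0, 0, 0, 0],
    [0, 0.08, 0, 0, 0, 0, 0],
    [0, 0.06, 0, 0, 0, 0, 0],
    [0, 0.04, 0, 0, 0, 0, 0],
    [0, 0.02, 0, 0, 0, 0, 0],
    [0, 0, 0, 0, 0, 0, 0],
    [0, 0, 0, 0, 0, 0, 0]
  ]
}}

```text
time_s: 15.55
position: [0.5636, -0.1279, 0.1014]
ee_rot: [2.058, 2.371, 0.0]
force: [1.1, -2.7, 7.1]
grip_width: 0.0583
finger_force: 63.8
```

Run:
```python
from h import *
p=np.array([.5786,-.2365,.1013]); yaw=y=np.radians(8.1)
go(p+.1136*np.array([-np.sin(y),np.cos(y),0])); o=observe(); print(o['wrist_torque'],'slid',(o['position']-p)@[-np.sin(y),np.cos(y),0])
a=snap('scene','s4'); b=snap('top','t4')
B=cv2.resize(b['color'][150:220,200:330,::-1],(780,420),interpolation=cv2.INTER_CUBIC)
A=cv2.resize(a['color'][160:250,180:420,::-1],(470,176),interpolation=cv2.INTER_CUBIC)
q=np.zeros((600,780,3),np.uint8);q[:420]=B;q[424:,:470]=A
cv2.imwrite('pics/c4.png',q)
s=np.arange(0,.3,.0005)
for lat in(-.02,-.01,.01,.02):
    pr=prof(b,(.5705,-.177),yaw,lat,s,.118,1)-prof(b,(.5705,-.177),yaw,lat,s,.118,2); print('end',edges(s,pr)[1])
W=cloud(b); w=W[150:215,200:300].reshape(-1,3); q=w[(w[:,2]>.142)&(w[:,2]<.17)&(w[:,1]>-.02)]
print(len(q),cv2.minEnclosingCircle(q[:,:2].astype(np.float32)),q[:,2].max())
```

```text
t 15.55 pos [ 0.5636 -0.1279  0.1014] yaw 98.09 tilt 0.1 units [ 0.039 -0.005  0.001] w 0.0583 f [ 1.1 -2.7  7.1]
[-0.51472522 -0.08437092  0.07269629] slid 0.10967054864809483
end 0.2415
end 0.2405
end 0.2605
end 0.2415
70 ((0.5431236028671265, 0.02479788102209568), 0.03142334893345833) 0.1583449675563673
```

View pics/c4.png

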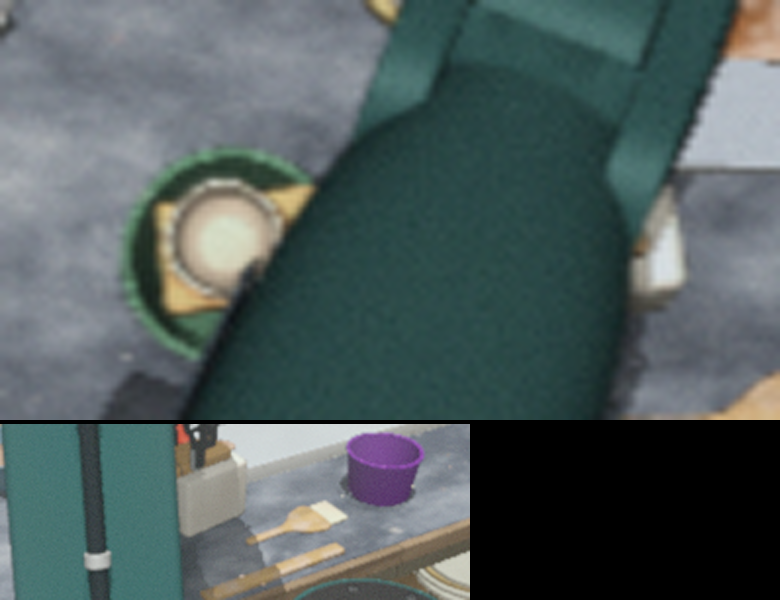

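The pot and board end sit above the tub (end edge near crop (165,250)) and the gripper is holding. The board end has moved 110 mm, matching the arm, so about 3.6 mm remains. I'll cross-check the block's position using its rear edge from both cameras.

Run:
```python
from h import *
yaw=np.radians(8.1); Y=np.array([-np.sin(yaw),np.cos(yaw)]);X=np.array([np.cos(yaw),np.sin(yaw)]);o=np.array((.5705,-.158))
c=load('t4'); s=np.arange(-.08,-.035,.0005)
for lat in(-.03,-.02,-.01,0,.01):
    p=prof(c,o,yaw,lat,s,.1); print('t4 rear',lat,edges(s,p)[0])
for f in('s1','s4','s3'):
    S=cloud(load(f))[150:270,200:420].reshape(-1,3); S=S[np.isfinite(S[:,0])]
    l=(S[:,:2]-o)@X; k=(S[:,:2]-o)@Y
    m=(abs(l+.05)<.012)&(S[:,2]>.02)&(S[:,2]<.09)&(abs(k)<.09)
    m2=(l>-.045)&(l<-.033)&(abs(S[:,2]-.1)<.006)&(abs(k)<.09)
    print(f,'front face',m.sum(),np.percentile(k[m],[0,1,3]).round(4),np.median(l[m]).round(4),'top',m2.sum(),np.sort(k[m2])[:4].round(4))
    # rear edge on front face image profile
    q=load(f); t=np.arange(-.09,-.03,.0005)
    for z in(.03,.05,.07):
        print('  z',z,edges(t,prof(q,o,yaw,-.05,t,z))[0])
c=load('t0');W=cloud(c)[150:215,250:350].reshape(-1,3);l=(W[:,:2]-o)@X;k=(W[:,:2]-o)@Y
m=(abs(W[:,2]-.1)<.006)&(((l<-.034)&(l>-.048))|((l>.036)&(l<.048)))&(abs(k)<.075); print('t0 top depth',m.sum(),np.sort(k[m])[:5].round(4),np.sort(k[m])[-5:].round(4))
```

```text
t4 rear -0.03 -0.05749999999999998
t4 rear -0.02 -0.05699999999999998
t4 rear -0.01 -0.05799999999999998
t4 rear 0 -0.05699999999999998
t4 rear 0.01 -0.050999999999999976
s1 front face 638 [-0.0557 -0.0522 -0.0494] -0.0505 top 101 [-0.0528 -0.0528 -0.0516 -0.0503]
  z 0.03 -0.052999999999999964
  z 0.05 -0.055499999999999966
  z 0.07 -0.05049999999999996
s4 front face 641 [-0.0579 -0.0519 -0.0499] -0.0505 top 85 [-0.0527 -0.0493 -0.0472 -0.0455]
  z 0.03 -0.05049999999999996
  z 0.05 -0.05199999999999996
  z 0.07 -0.06299999999999997
s3 front face 590 [-0.0569 -0.0539 -0.0498] -0.0508 top 84 [-0.0691 -0.0536 -0.0532 -0.0501]
  z 0.03 -0.053499999999999964
  z 0.05 -0.055499999999999966
  z 0.07 -0.05049999999999996
t0 top depth 261 [-0.0591 -0.0583 -0.0577 -0.0568 -0.0559] [0.0572 0.0579 0.0584 0.0586 0.0586]
```

Request:
{"method": "arm_command", "body": {
  "moves": [
    [0, 0.01, 0, 0, 0, 0, 0],
    [0, 0.015, 0, 0, 0, 0, 0],
    [0, 0.012, 0, 0, 0, 0, 0],
    [0, 0.006, 0, 0, 0, 0, 0],
    [0, 0, 0, 0, 0, 0, 0],
    [0, 0, 0, 0, 0, 0, 0],
    [0, 0, 0, 0, 0, 0, 0]
  ]
}}

```text
time_s: 16.35
position: [0.5631, -0.124, 0.1015]
ee_rot: [2.058, 2.371, -0.0]
force: [1.1, -5.5, 7.7]
grip_width: 0.0584
finger_force: 63.7
```

Run:
```python
from h import *
p=np.array([.5786,-.2365,.1013]); yaw=y=np.radians(8.1)
go(p+.114*np.array([-np.sin(y),np.cos(y),0])); o=observe(); print('ff',o['finger_force'],'slid',(o['position']-p)@[-np.sin(y),np.cos(y),0])
b=snap('top','t5'); s=np.arange(.2,.28,.0005)
print('end',[edges(s,prof(b,(.5705,-.177),yaw,l,s,.118,1)-prof(b,(.5705,-.177),yaw,l,s,.118,2))[1].round(4) for l in(-.025,-.02,-.015,-.01,.02,.025)])
W=cloud(b); w=W[150:215,200:300].reshape(-1,3); w=w[np.isfinite(w[:,0])]
l=(w[:,:2]-[.5705,-.177])@[np.cos(y),np.sin(y)]; k=(w[:,:2]-[.5705,-.177])@[-np.sin(y),np.cos(y)]
m=(abs(l)<.026)&(k>.2)&(k<.243)&(abs(w[:,2]-.118)<.01); A=np.c_[k[m]-.22,l[m],np.ones(m.sum())]
print('board front z median',np.median(w[m,2]),m.sum())
q=w[(w[:,2]>.142)&(w[:,2]<.17)&(w[:,1]>-.02)];print(cv2.minEnclosingCircle(q[:,:2].astype(np.float32)))
t=w[(w[:,2]>.07)&(w[:,2]<.09)&(k>.13)]; print('tub',cv2.minEnclosingCircle(t[:,:2].astype(np.float32)))
```

```text
t 16.35 pos [ 0.5631 -0.124   0.1015] yaw 98.08 tilt 0.14 units [ 0.005 -0.005  0.002] w 0.0584 f [ 1.1 -5.5  7.7]
ff 63.7083899974823 slid 0.11351036959049905
end [np.float64(0.2455), np.float64(0.2445), np.float64(0.2445), np.float64(0.244), np.float64(0.258), np.float64(0.2545)]
board front z median 0.12195959847493121 114
((0.5435758829116821, 0.02925652265548706), 0.03086048550903797)
tub ((0.5462683439254761, 0.02485596016049385), 0.06086551398038864)
```

Run:
```python
from h import *
y=np.radians(8.1)
for f,pc in(('t3',(.559,-.083)),('t4',(.5431,.0248)),('t5',(.5436,.0292))):
    w=cloud(load(f))[150:215,200:300].reshape(-1,3); w=w[np.isfinite(w[:,0])]; d=w[:,:2]-pc
    l=d@[np.cos(y),np.sin(y)]; k=d@[-np.sin(y),np.cos(y)]; r=np.hypot(l,k)
    m=(abs(l)<.027)&(k>-.045)&(k<.032)&(r>.033)&(abs(w[:,2]-.118)<.015); print(f,m.sum(),np.median(w[m,2]).round(4))
    rim=(r<.034)&(w[:,2]>.14); print('  rim mean z',np.median(w[rim,2]).round(4),'slope',np.polyfit(k[rim],w[rim,2],1)[0].round(3))
```

```text
t3 83 0.1182
  rim mean z 0.15 slope -0.01
t4 32 0.1187
  rim mean z 0.1501 slope -0.004
t5 38 0.1169
  rim mean z 0.1495 slope -0.029
```

The board is level (front end at 0.117–0.119 m), the pot is upright, the tub hasn't moved, and the mark is within about 1 mm of the edge. I'm handing it in.

```bash
python3 -c "
from h import *
print(close_job())"
```

```text
the job is handed in; nothing more can be done
None
```

The pot stands upright on the drawn circle. I slid the board out until its line was within about 1 mm of the block's edge by my measurements, since the arm hid the line at the end. I handed the job in at about 16.4 s of the 51 s allowed, with the gripper still holding the board flat; no verdict was returned.

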